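# Close the plate filter and hold the pack squeezed for the spindle

## Task

The bench wine filter has fresh filter boards in it: slide its movable end plate along the bars so that it gathers the four hanging filter plates and closes the whole pack tight against the fixed head. Then keep pushing it with a steady force of about 15 N, so the boards cannot slip while a colleague winds the spindle up: finish while still holding that push, do not let go. Push gently, never ramming or crushing the boards, and leave the bottle, beaker and pipette bulb alone.

Things in the scene. Friction and masses are not known exactly. Their poses are not given: they have to be found in the camera images.
- filter: Stainless bench plate filter, fixed to the bench, 262 mm wide (x), about 570 mm long (y); origin on the bench under the middle of its two bars, z up. The level bars, 20 mm thick, run along its y at x = +-113 mm, centre 185 mm above the bench, from y = -185 to +180 mm. Fixed head at the -y end, crosshead with spindle and handwheel at the +y end.
- spindle_tip (a point): End (34 mm across) of the 22 mm spindle, wound back, 160 mm above the bench, 30 mm in front of the crosshead, at y = +150 mm of the filter. The crosshead is a beam 262 x 30 mm, top 215 mm above the bench, inner face at y = +180 mm; the handwheel behind it, 172 mm across, reaches from y = +315 to +341 mm, top 246 mm above the bench.
- head: Fixed head of the filter: upright steel plate 262 mm wide, 25 mm thick, top 275 mm above the bench. Origin on the plane of its sealing face, which looks along the filter's +y and lies at the filter's y = -185 mm, in the middle, 55 mm above the bench. Pipe unions and a pressure gauge (top 310 mm above the bench) are behind it.
- follower (a joint): Slide of the movable end plate along the bars, in m: 0 = farthest from the head, growing as it moves towards the head (along the filter's -y). With all four plates and boards closed together against the head it reads 0.159, and the closed pack is stiff (yields under 0.5 mm at 15 N). About 1 N of sliding friction, plus about 1 N for each plate pushed along; no spring, it stays where it is left.
- follower_back (a point): Place to push, towards the filter's -y: on the back face (looking to the spindle, +y) of the movable end plate, mid-width, 245 mm above the bench, 30 mm below its top edge. Axes as the filter's. The plate is steel, 200 wide, 16 thick, 220 mm high; the back is flat above 220 mm over the bench; lower there are two ribs and a cup. 90 mm or more is free behind it, up to the crosshead.
- plate1: White plastic filter plate nearest to the head, 200 x 200 mm and 20 mm thick (y), with a stiff 4 mm filter board on its +y face, so 24 mm in all; about 0.3 kg; hangs loose on the bars by a lug on each side and slides along them. Origin at the middle of its underside, 60 mm above the bench; its top is 260 mm above the bench. Axes as the filter's.
- plate2: Second filter plate from the head, the same as plate1.
- plate3: Third filter plate from the head, the same as plate1.
- plate4: Fourth filter plate, next to the movable end plate, the same as plate1.
- sample_bottle: Dark wine bottle, 75 mm across, 300 mm tall, standing beyond the head end of the filter. Origin at the middle of its base.
- beaker: Glass beaker, 72 mm across, 95 mm tall, standing on the side of the filter away from the robot. Origin at the middle of its base.
- pipette_bulb: Dull red rubber pipette bulb standing on its base, 58 mm across, 85 mm tall, on the side of the filter away from the robot. Origin at the middle of its base.

How it is judged:
By the outcome, as a careful person would: the job done as asked, in the order asked, and still so for the second after the job is handed in, while the arm keeps its last pose, push and grip.
It also fails if it takes over 51 s, if anything falls off the work surface, if the arm or the gripper's body presses on something with over 40 N, if the wrist force passes 120 N, or if a joint passes its speed limit or range.

## Robot

A 7-joint arm with a two-finger parallel gripper is mounted at the origin on the work surface. World frame = base frame: x ahead of the robot, y to its left, z up, the work surface at z = 0. Lengths are in m, angles in rad, forces in N, time in s.
With the tool pointing down it reaches from about 0.425 to 0.875 m from the base axis. Payload 8.4 kg.
Tool frame: the origin (TCP) lies at the very end of the fingers, on their centre line; the grasp point (between the pads) lies grip_depth behind it (grip_depth is the distance from the TCP to the grasp point, in m); z points along the fingers, x is the direction in which the jaws open and shut, and the axes are right-handed (so a half turn about z gives the same grasp; the last joint's range is limited). The gripper opens to 85 mm and grips with 20 to 120 N. Pads are 22 mm wide; open, the fingers measure 114 mm over their backs; the gripper's body (76 mm by 85 mm) begins 54 mm behind the grasp point. The pads swing forward as they close: fully open they stand 13 mm farther back than shut.
Start: joints at [-1.237, 0.333, 0.04, 1.465, -0.013, 1.343, -0.059], TCP at [0.273, 0.59, 0.197] pointing down, gripper open.
Joint ranges: [-2.58, 2.58], [-0.38, 2.09], [-1.3, 1.39], [0.25, 2.4], [-1.5, 4.64], [0.08, 2.09], [-2.65, 2.65]. Speed limits (rad/s): [2.22, 2.22, 2.79, 2.79, 3.14, 3.14, 3.14].

## Interface

Orientations are given as a 3x3 rotation matrix whose columns are the frame's x, y, z axes.
In Python, from plant import get_state, get_image, camera_info, job_done, grip_depth gives the robot as it stands.
- The arm moves only by the tool apply_moves, never from a script. Its argument "increments" is one flat list of numbers, 6 for each row, row after row: the shift along the world's x, y, z in cm, then the turn, a rotation vector about the world's x, y, z in degrees. A call has 1 to 20 rows; each row is the pose to reach, as a shift and turn from the pose commanded when the call began; what a row does not reach only later rows make up. A row lasts 1/12 s, in which the tool goes at most 41.7 mm and 7.16 degrees, less where a joint would pass 70% of its speed; a pose out of reach is approached as far as the arm can. A call with a gripper value outside its range is refused whole. "hand" is the opening, from -1 (shut) to 1 (fully open), set as the call begins (left out, the last holds). The fingers move at their own pace and stop on an object; the grip force is fixed at half the most. Time passes only in rows, so rows that repeat a pose let the fingers close. It gives the time, the measured TCP pose, the force and the opening at its end, in the units of the state.
- get_state(): the state, without advancing time (a new reading comes with each control period).
- get_image(name): name is "scene" or "top"; returns the picture (420x560x3 uint8, red, green, blue); there is no depth.
- camera_info(name): a dict with "K" (3x3 intrinsics, pixels), "rvec" (rotation vector, rad) and "tvec" (3), from world to camera coordinates, as OpenCV has them. Camera axes: x right, y down, z forward; pixel columns grow to the right and rows downward; lengths in m; the calibration is good to about 2 mm. A picture is of the moment at which its call begins. camera_info takes no time and is no camera call.
- job_done(): hands the job in, once; it reports no verdict.
The state is a dict: "time": time; "joint_positions": joint angles; "joint_velocities": joint speeds; "joint_efforts": joint torques, N m; "tcp_pos": TCP position; "tool_rot": TCP orientation; "contact_force": force on the tool from outside, world axes, zero at the start; "ft_torque": the same for the moment, N m; "opening": opening from 0.0 (shut) to 1.0 (fully open).
Only numpy, scipy, OpenCV 4.12 (cv2) and the standard library are available. Lean on these libraries where they do the work, as an engineer would, in place of code of your own. Each camera call takes 0.05 s, during which the arm holds its last target.

## Working session

There is one attempt and no reset: what is moved stays moved. The work goes in short steps, Python scripts to look and compute and a tool call to move; the robot and the scene stay as the last step left them, time stands still between calls to the robot, and variables do not carry over. Pictures are saved under pics/ and viewed, and the job is handed in when it is done.

Besides the shell and the picture viewer there is one more tool, called after "Call:" in YAML: its name, and indented under it one key for each argument. apply_moves: Moves the arm, as the interface text tells. Its arguments: {"type":"object","properties":{"increments":{"type":"array","items":{"type":"number"}},"hand":{"type":"number"}},"required":["increments"]}

```bash
ls; mkdir -p pics; python3 - <<'E'
from plant import *
import cv2
for n in("scene","top"):
    cv2.imwrite(f"pics/{n}0.png",get_image(n)[:,:,::-1]); print(n,camera_info(n))
print(get_state(),grip_depth)
E
```

```text
pics
scene {'K': array([[525.80713673,   0.        , 287.96191507],
       [  0.        , 525.80713673, 208.01720679],
       [  0.        ,   0.        ,   1.        ]]), 'rvec': array([ 0.32062578,  3.05470167, -0.49627186]), 'tvec': array([ 0.56929968, -0.02684785,  1.2226893 ])}
top {'K': array([[545.68277108,   0.        , 280.51778535],
       [  0.        , 545.68277108, 204.87230815],
       [  0.        ,   0.        ,   1.        ]]), 'rvec': array([ 2.22480368, -2.18458062,  0.0848658 ]), 'tvec': array([-0.07269485,  0.59056774,  1.34509047])}
{'time': 0.1, 'joint_positions': array([-1.23720238,  0.33381726,  0.03986429,  1.46616341, -0.01338998,
        1.34330743, -0.05850845]), 'joint_velocities': array([ 1.02851846e-03, -9.57908737e-06,  2.13204434e-04, -7.34964456e-04,
        7.75002074e-04, -7.37210362e-04,  1.29750898e-03]), 'joint_efforts': array([ 3.67769971e-03, -6.60016179e+01,  1.37001224e+00, -4.06468964e+01,
        1.70243281e-02,  9.00853775e-03,  1.44093292e-05]), 'tcp_pos': array([0.27244874, 0.58964506, 0.19663448]), 'tool_rot': array([[ 4.19420219e-01,  9.07792060e-01, -5.06052111e-04],
       [ 9.07791081e-01, -4.19420512e-01, -1.33716843e-03],
       [-1.42611952e-03,  1.01445882e-04, -9.99998978e-01]]), 'contact_force': array([-0.12663376, -0.89172083, -0.36948581]), 'ft_torque': array([-0.00324822, -0.00982544,  0.00374178]), 'opening': 1.0026694796036273} 0.0187
```

View pics/scene0.png

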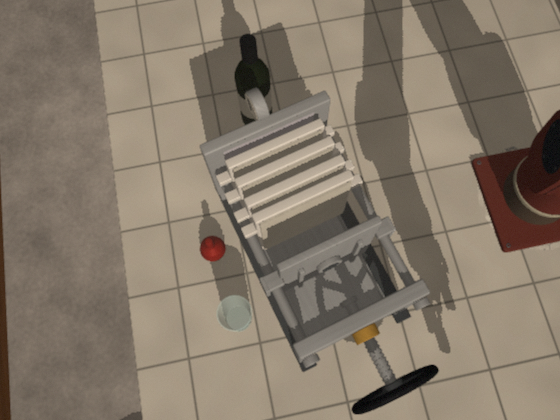

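View pics/top0.png

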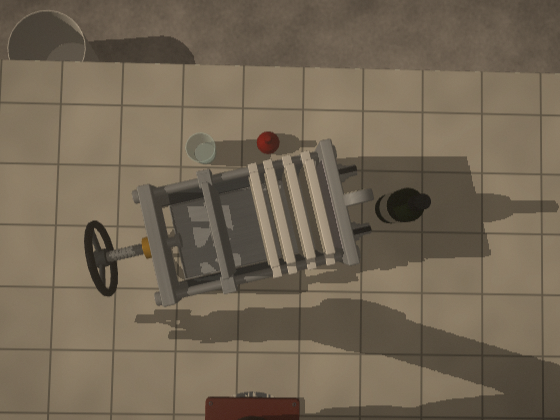

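```bash
cat > h.py <<'E'
import numpy as np,cv2
from plant import *
def cam(n):
    c=camera_info(n);R=cv2.Rodrigues(c["rvec"])[0];return c["K"],R,c["tvec"],c["rvec"]
def proj(n,P):
    K,R,t,r=cam(n);return cv2.projectPoints(np.atleast_2d(np.float64(P)),r,t,K,None)[0][:,0]
def ray(n,uv,z):
    K,R,t,_=cam(n);o=-R.T@t;d=R.T@np.linalg.inv(K)@np.array([uv[0],uv[1],1.]);return o+d*(z-o[2])/d[2]
E
python3 - <<'E'
from h import *
for n in("scene","top"):
    K,R,t,r=cam(n);print(n,-R.T@t,proj(n,[[0,0,0],[.273,.59,.197],[.5,0,0],[.5,.2,0]]))
a=cv2.imread("pics/top0.png")[120:320,80:380];cv2.imwrite("pics/topz.png",cv2.resize(a[:, :],None,fx=2.66,fy=2.66,interpolation=cv2.INTER_CUBIC))
a=cv2.imread("pics/scene0.png")[80:380,190:450];cv2.imwrite("pics/scz.png",cv2.resize(a,None,fx=2,fy=2,interpolation=cv2.INTER_CUBIC))
E
```

```text
scene [0.63877751 0.28604185 1.15322825] [[532.7844012  196.47151607]
 [554.58247098 530.25483743]
 [323.33333102 239.74540016]
 [344.56220028 327.88644863]]
top [ 0.5175762  -0.03177233  1.37638242] [[251.02658937 444.45666892]
 [-29.30628699 345.41149079]
 [255.1137315  241.21107138]
 [175.28198626 239.82538822]]
```

View pics/topz.png

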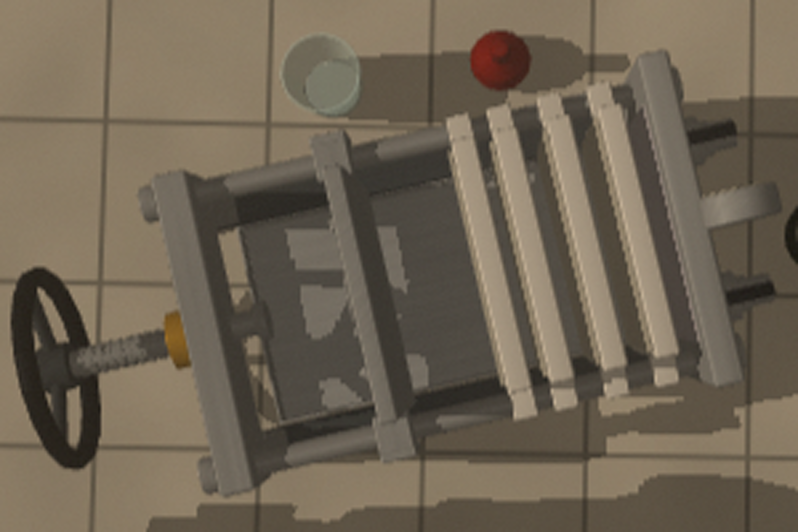

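View pics/scz.png

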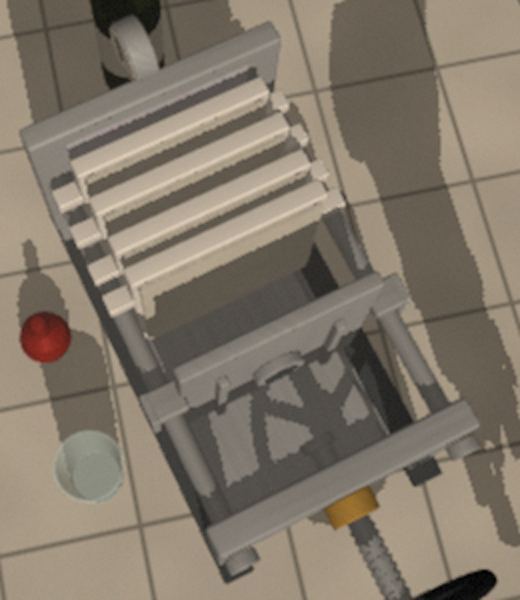

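```bash
python3 - <<'E'
from h import *
def pt(n,u,v,z):
    if n=="top": uv=((u+.5)/2.66-.5+80,(v+.5)/2.66-.5+120)
    else: uv=((u+.5)/2-.5+190,(v+.5)/2-.5+80)
    return ray(n,uv,z)
obs=[("top",188,172,.215,.131,.18),("top",257,489,.215,-.131,.18),("top",155,176,.215,.131,.21),("top",222,495,.215,-.131,.21),
("top",637,58,.275,.131,-.185),("top",668,52,.275,.131,-.21),("top",741,378,.275,-.131,-.21),("top",704,385,.275,-.131,-.185),
("scene",22,130,.275,.131,-.21),("scene",278,25,.275,-.131,-.21),("scene",30,150,.275,.131,-.185),("scene",282,44,.275,-.131,-.185),
("scene",208,528,.215,.131,.18),("scene",470,402,.215,-.131,.18),("scene",216,550,.215,.131,.21),("scene",480,420,.215,-.131,.21)]
W=np.array([pt(*o[:4])[:2] for o in obs]);L=np.array([o[4:] for o in obs])
for s in (slice(0,8),slice(8,16),slice(0,16)):
    w,l=W[s],L[s];U,S,Vt=np.linalg.svd((l-l.mean(0)).T@(w-w.mean(0)))
    R=(U@Vt).T;t=w.mean(0)-R@l.mean(0)
    print("yaw",np.degrees(np.arctan2(R[1,0],R[0,0])),np.linalg.det(R),"t",t);print(((l@R.T+t-w)*1000).round(1).tolist())
# follower top edge z .275
for o in [("top",332,175,.275),("top",362,170,.275),("top",382,424,.275),("top",408,420,.275),("scene",178,378,.275),("scene",380,283,.275),("scene",186,400,.275),("scene",385,305,.275)]:
    print(o[:3],R.T@(pt(*o)[:2]-t))
np.savez("pose",R=R,t=t)
s=get_state();Rr=s["tool_rot"]
for n in("scene","top"):
  pass
E
```

```text
yaw 13.899361892576998 1.0000000000000004 t [0.53923146 0.01594187]
[[3.7, 2.3], [-0.4, 1.3], [0.3, 5.4], [-2.5, 3.0], [2.3, 0.5], [3.2, -0.0], [-3.2, -4.3], [-3.4, -8.1]]
yaw 13.696490410381017 1.0000000000000002 t [0.53659305 0.01697792]
[[1.6, -2.0], [2.0, -6.5], [-0.3, 0.9], [-4.9, -2.8], [2.8, -1.1], [1.6, -4.5], [-1.4, 8.7], [-1.4, 7.2]]
yaw 13.797682425475397 1.0 t [0.53791226 0.0164599 ]
[[2.8, 2.7], [-1.4, 2.1], [-0.6, 5.7], [-3.5, 3.9], [0.7, 0.7], [1.5, 0.2], [-4.9, -3.7], [-5.1, -7.5], [3.2, -2.2], [3.7, -7.1], [1.2, 0.7], [-3.2, -3.5], [3.8, -1.4], [2.7, -5.3], [-0.5, 8.3], [-0.4, 6.4]]
('top', 332, 175) [0.09336075 0.06105175]
('top', 362, 170) [0.09210025 0.03806822]
('top', 382, 424) [-0.09857909  0.06468959]
('top', 408, 420) [-0.10001557  0.04499615]
('scene', 178, 378) [0.09875131 0.06381075]
('scene', 380, 283) [-0.09607938  0.06451587]
('scene', 186, 400) [0.10076137 0.08372275]
('scene', 385, 305) [-0.09032985  0.08386993]
```

```bash
python3 - <<'E'
from h import *
p=np.load("pose.npz");R,t=p["R"],p["t"]
def crop(n,x,y,w,h,f):
    a=cv2.imread(f"pics/{n}0.png")[y:y+h,x:x+w]
    a=cv2.convertScaleAbs(cv2.resize(a,None,fx=f,fy=f,interpolation=cv2.INTER_CUBIC),alpha=1.4)
    for yb,c in((.086,(0,0,255)),(.064,(0,255,0))):
        for dy in(0,-.016):
            L=np.array([[.1,yb+dy],[-.1,yb+dy]])@R.T+t
            q=(proj(n,np.c_[L,[.275,.275]])-[x,y]+.5)*f
            cv2.line(a,*[tuple(int(v) for v in k) for k in q],c,1)
    return a
cv2.imwrite("pics/f_top.png",crop("top",190,155,60,150,4))
cv2.imwrite("pics/f_sc.png",crop("scene",255,205,160,110,5))
E
```

```text
(no output)
```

View pics/f_top.png

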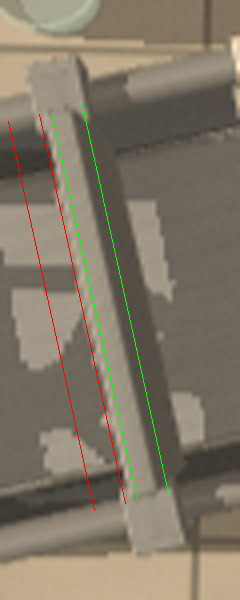

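View pics/f_sc.png

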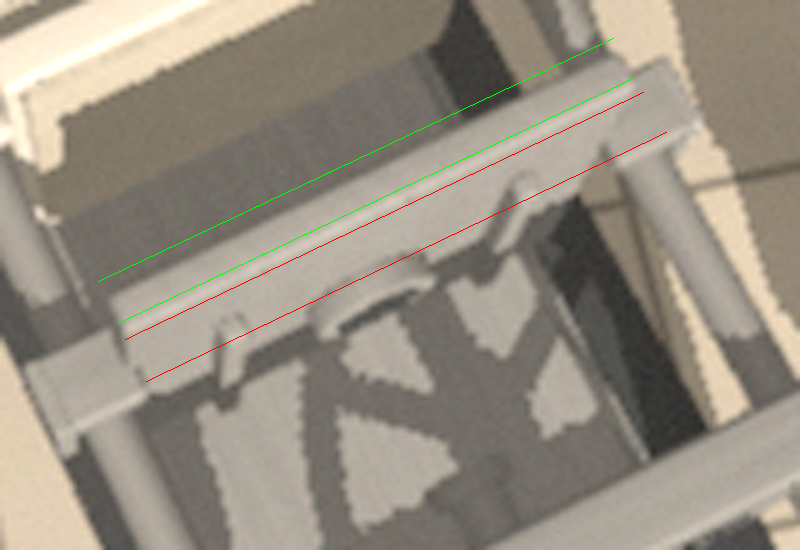

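Call:
apply_moves:
  increments: [0,0,3,0,0,0,0,0,7,0,0,0,0,0,11,0,0,0,0,0,15,0,0,0,0,0,18,0,0,0,1.6,-3.2,18,0,0,-3.4,3.2,-6.4,18,0,0,-6.8,4.8,-9.6,18,0,0,-10.2,6.4,-12.8,18,0,0,-13.6,8,-16,18,0,0,-17,9.6,-19.2,18,0,0,-20.4,11.2,-22.4,18,0,0,-23.8,12.8,-25.6,18,0,0,-27.2,14.4,-28.8,18,0,0,-30.6,16,-32,18,0,0,-34,17.6,-35.2,18,0,0,-37.4,19.2,-38.4,18,0,0,-40.8,20.8,-41.6,18,0,0,-44.2,22.4,-44.8,18,0,0,-47.6,24,-48,18,0,0,-51.2]
  hand: -1

```text
time: 1.77
tcp_pos: [0.5129, 0.1082, 0.3773]
tool_rot: [[0.971, 0.239, -0.0], [0.239, -0.971, 0.0], [-0.0, -0.0, -1.0]]
contact_force: [0.8, 0.4, -0.3]
opening: -0.005
```

Call:
apply_moves:
  increments: [0,0,-2,0,0,0,0,0,-4,0,0,0,0,0,-6,0,0,0,0,0,-8,0,0,0,0,0,-10,0,0,0,0,0,-12,0,0,0,0,0,-13.5,0,0,0,0,0,-14.4,0,0,0,0,0,-14.4,0,0,0,0,0,-14.4,0,0,0]

```text
time: 2.6
tcp_pos: [0.5126, 0.11, 0.2336]
tool_rot: [[0.97, 0.242, -0.0], [0.242, -0.97, -0.0], [-0.0, 0.0, -1.0]]
contact_force: [0.3, -0.0, 0.9]
opening: -0.002
```

```bash
python3 - <<'E'
from h import *
s=get_state();print(s["time"],s["tcp_pos"],s["contact_force"])
a=get_image("scene");b=get_image("top")
c=np.hstack([cv2.resize(a[170:350,230:430],None,fx=2,fy=2,interpolation=2),cv2.resize(b[130:310,130:330],None,fx=2,fy=2,interpolation=2)])
cv2.imwrite("pics/p1.png",c[:,:,::-1])
E
```

```text
2.6 [0.51255998 0.10999601 0.23359658] [ 0.28055614 -0.01908364  0.88963269]
```

View pics/p1.png

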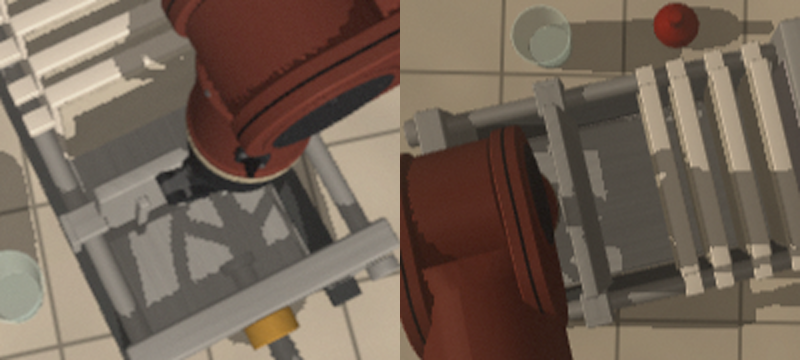

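Call:
apply_moves:
  increments: [0.05,-0.19,0,0,0,0,0.1,-0.39,0,0,0,0,0.14,-0.58,0,0,0,0,0.19,-0.78,0,0,0,0,0.24,-0.97,0,0,0,0,0.29,-1.17,0,0,0,0,0.33,-1.36,0,0,0,0,0.38,-1.55,0,0,0,0,0.43,-1.75,0,0,0,0,0.48,-1.94,0,0,0,0,0.52,-2.14,0,0,0,0,0.57,-2.33,0,0,0,0,0.62,-2.52,0,0,0,0,0.67,-2.72,0,0,0,0,0.72,-2.91,0,0,0,0,0.76,-3.11,0,0,0,0]

```text
time: 4.03
tcp_pos: [0.5203, 0.0788, 0.2334]
tool_rot: [[0.97, 0.242, 0.0], [0.242, -0.97, 0.0], [0.0, -0.0, -1.0]]
contact_force: [0.5, 0.8, -0.1]
opening: 0.001
```

```bash
cat > st.py <<'E'
from h import *
p=np.load("pose.npz");R,t=p["R"],p["t"]
s=get_state();print(s["time"],s["tcp_pos"].round(4),"local",(R.T@(s["tcp_pos"][:2]-t)).round(4),"F",s["contact_force"].round(2),"Floc",(R.T@s["contact_force"][:2]).round(2),s["opening"])
E
python3 st.py
```

```text
4.0333 [0.5203 0.0788 0.2334] local [-0.0022  0.0647] F [ 0.48  0.79 -0.09] Floc [0.65 0.65] 0.0006123852667389248
```

Call:
apply_moves:
  increments: [0.05,-0.19,0,0,0,0,0.1,-0.39,0,0,0,0,0.14,-0.58,0,0,0,0,0.19,-0.78,0,0,0,0,0.24,-0.97,0,0,0,0,0.29,-1.17,0,0,0,0,0.33,-1.36,0,0,0,0,0.38,-1.55,0,0,0,0,0.43,-1.75,0,0,0,0,0.48,-1.94,0,0,0,0,0.52,-2.14,0,0,0,0,0.57,-2.33,0,0,0,0,0.62,-2.52,0,0,0,0,0.67,-2.72,0,0,0,0,0.72,-2.91,0,0,0,0,0.76,-3.11,0,0,0,0,0.81,-3.3,0,0,0,0,0.86,-3.5,0,0,0,0,0.91,-3.69,0,0,0,0,0.95,-3.88,0,0,0,0]

```text
time: 5.7
tcp_pos: [0.5298, 0.04, 0.2334]
tool_rot: [[0.97, 0.242, 0.0], [0.242, -0.97, -0.0], [0.0, 0.0, -1.0]]
contact_force: [1.0, 1.1, 0.8]
opening: 0.002
```

```bash
python3 st.py; python3 - <<'E'
from h import *
a=get_image("scene");b=get_image("top")
c=np.hstack([cv2.resize(a[80:350,190:430],None,fx=1.6,fy=1.6,interpolation=2),cv2.resize(b[100:370,130:370],None,fx=1.6,fy=1.6,interpolation=2)])
cv2.imwrite("pics/p2.png",c[:,:,::-1])
E
```

```text
5.7 [0.5298 0.04   0.2334] local [-0.0023  0.0248] F [0.96 1.11 0.82] Floc [1.2  0.85] 0.002107669449335133
```

View pics/p2.png

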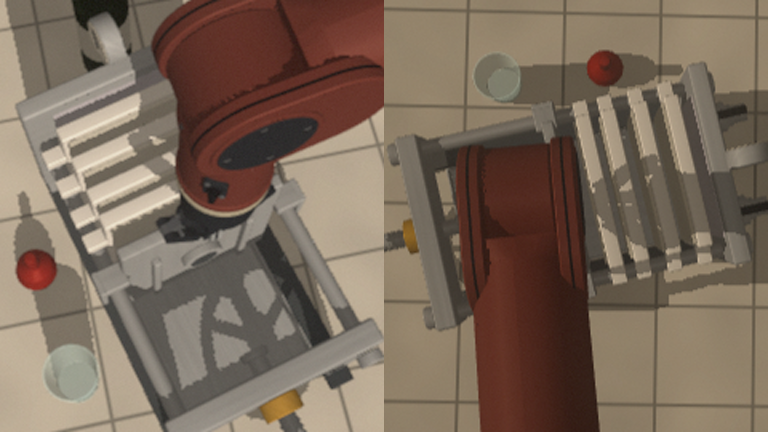

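```bash
python3 - <<'E'
from h import *
s=get_state();q=s["tcp_pos"]
a=cv2.imread("pics/p2.png")
p=np.load("pose.npz");R,t=p["R"],p["t"]
P=[q,q+[0,0,.05]]+[np.r_[R@[0,y]+t,.275] for y in(.0138,.0138+.024)]
uv=(proj("scene",P)-[190,80]+.5)*1.6
print(uv)
b=cv2.resize(a[150:330,90:330],None,fx=3,fy=3,interpolation=2)
b=cv2.convertScaleAbs(b,alpha=1.6)
for i,u in enumerate((uv-[90,150])*3): cv2.circle(b,tuple(int(v) for v in u),4,[(0,0,255),(0,255,255),(0,255,0),(255,0,0)][i],-1)
cv2.imwrite("pics/p2z.png",b)
E
```

```text
[[209.04182766 241.34896417]
 [211.5852189  228.57079409]
 [204.76794238 223.44637876]
 [214.74020217 242.48335103]]
```

View pics/p2z.png

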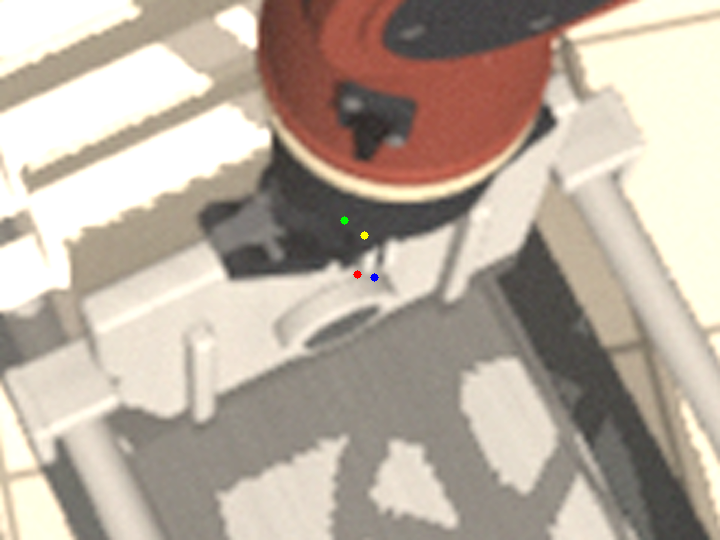

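Call:
apply_moves:
  increments: [0.05,-0.19,0,0,0,0,0.1,-0.39,0,0,0,0,0.14,-0.58,0,0,0,0,0.19,-0.78,0,0,0,0,0.24,-0.97,0,0,0,0,0.29,-1.17,0,0,0,0,0.33,-1.36,0,0,0,0,0.38,-1.55,0,0,0,0,0.43,-1.75,0,0,0,0,0.48,-1.94,0,0,0,0,0.52,-2.14,0,0,0,0,0.57,-2.33,0,0,0,0,0.62,-2.52,0,0,0,0,0.67,-2.72,0,0,0,0,0.72,-2.91,0,0,0,0,0.76,-3.11,0,0,0,0,0.81,-3.3,0,0,0,0,0.86,-3.5,0,0,0,0,0.91,-3.69,0,0,0,0,0.95,-3.88,0,0,0,0]

```text
time: 7.47
tcp_pos: [0.5393, 0.0013, 0.2334]
tool_rot: [[0.97, 0.242, 0.0], [0.242, -0.97, 0.0], [0.0, -0.0, -1.0]]
contact_force: [-0.1, 2.6, 0.7]
opening: -0.005
```

```bash
python3 st.py
```

```text
7.4667 [0.5393 0.0013 0.2334] local [-0.0023 -0.015 ] F [-0.08  2.61  0.66] Floc [0.55 2.55] -0.0046796682880032876
```

Call:
apply_moves:
  increments: [0.04,-0.15,0,0,0,0,0.07,-0.29,0,0,0,0,0.11,-0.44,0,0,0,0,0.14,-0.58,0,0,0,0,0.18,-0.73,0,0,0,0,0.21,-0.87,0,0,0,0,0.25,-1.02,0,0,0,0,0.29,-1.17,0,0,0,0,0.32,-1.31,0,0,0,0,0.36,-1.46,0,0,0,0,0.39,-1.6,0,0,0,0,0.43,-1.75,0,0,0,0,0.46,-1.89,0,0,0,0,0.5,-2.04,0,0,0,0,0.54,-2.18,0,0,0,0,0.57,-2.33,0,0,0,0,0.61,-2.48,0,0,0,0,0.64,-2.62,0,0,0,0,0.68,-2.77,0,0,0,0,0.72,-2.91,0,0,0,0]

```text
time: 9.13
tcp_pos: [0.5464, -0.0279, 0.2334]
tool_rot: [[0.97, 0.242, -0.0], [0.242, -0.97, 0.0], [-0.0, -0.0, -1.0]]
contact_force: [0.9, 4.4, 0.2]
opening: 0.002
```

```bash
python3 st.py
```

```text
9.1333 [ 0.5464 -0.0279  0.2334] local [-0.0023 -0.0451] F [0.91 4.44 0.19] Floc [1.95 4.1 ] 0.0018235953457828452
```

Call:
apply_moves:
  increments: [0.01,-0.05,0,0,0,0,0.02,-0.1,0,0,0,0,0.04,-0.15,0,0,0,0,0.05,-0.19,0,0,0,0,0.06,-0.24,0,0,0,0,0.07,-0.29,0,0,0,0,0.08,-0.34,0,0,0,0,0.1,-0.39,0,0,0,0,0.11,-0.44,0,0,0,0,0.12,-0.49,0,0,0,0,0.13,-0.53,0,0,0,0,0.14,-0.58,0,0,0,0,0.16,-0.63,0,0,0,0,0.17,-0.68,0,0,0,0,0.18,-0.73,0,0,0,0,0.19,-0.78,0,0,0,0,0.2,-0.82,0,0,0,0,0.21,-0.87,0,0,0,0,0.23,-0.92,0,0,0,0,0.24,-0.97,0,0,0,0]

```text
time: 10.8
tcp_pos: [0.5488, -0.0375, 0.2334]
tool_rot: [[0.97, 0.242, -0.0], [0.242, -0.97, -0.0], [-0.0, -0.0, -1.0]]
contact_force: [1.2, 4.1, 0.8]
opening: 0.001
```

```bash
python3 st.py
```

```text
10.8 [ 0.5488 -0.0375  0.2334] local [-0.0023 -0.055 ] F [1.24 4.09 0.81] Floc [2.18 3.68] 0.000532029244882527
```

Call:
apply_moves:
  increments: [0.01,-0.04,0,0,0,0,0.02,-0.08,0,0,0,0,0.03,-0.12,0,0,0,0,0.04,-0.16,0,0,0,0,0.05,-0.19,0,0,0,0,0.06,-0.23,0,0,0,0,0.07,-0.27,0,0,0,0,0.08,-0.31,0,0,0,0]

```text
time: 11.47
tcp_pos: [0.5496, -0.0406, 0.2334]
tool_rot: [[0.97, 0.242, -0.0], [0.242, -0.97, -0.0], [-0.0, -0.0, -1.0]]
contact_force: [0.5, 3.5, 1.2]
opening: -0.002
```

```bash
python3 st.py
```

```text
11.4667 [ 0.5496 -0.0406  0.2334] local [-0.0022 -0.0582] F [0.47 3.47 1.18] Floc [1.29 3.26] -0.0020402037644545795
```

Call:
apply_moves:
  increments: [0.01,-0.03,0,0,0,0,0.01,-0.06,0,0,0,0,0.02,-0.09,0,0,0,0,0.03,-0.12,0,0,0,0,0.04,-0.15,0,0,0,0,0.04,-0.18,0,0,0,0,0.05,-0.2,0,0,0,0]

```text
time: 12.05
tcp_pos: [0.5501, -0.0426, 0.2334]
tool_rot: [[0.97, 0.242, -0.0], [0.242, -0.97, 0.0], [-0.0, -0.0, -1.0]]
contact_force: [0.4, 4.5, 0.9]
opening: -0.0
```

```bash
python3 st.py;python3 - <<'E'
from h import *
a=get_image("scene");b=get_image("top")
c=np.hstack([cv2.resize(a[80:270,190:390],None,fx=2,fy=2,interpolation=2),cv2.resize(b[120:310,180:380],None,fx=2,fy=2,interpolation=2)])
cv2.imwrite("pics/p3.png",c[:,:,::-1])
E
```

```text
12.05 [ 0.5501 -0.0426  0.2334] local [-0.0022 -0.0603] F [0.43 4.48 0.92] Floc [1.49 4.25] -0.00036399286830459136
```

View pics/p3.png

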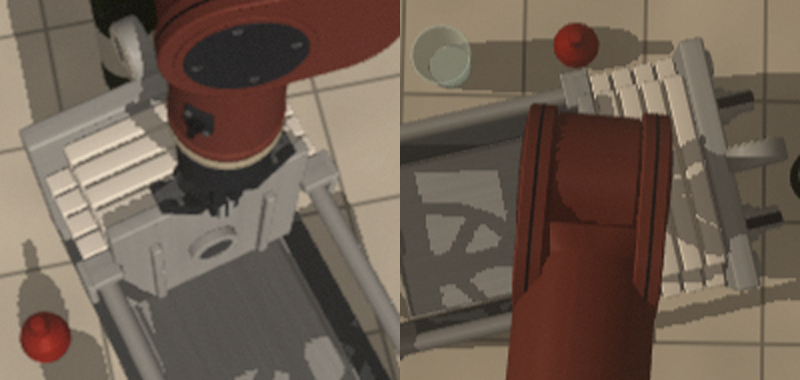

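Call:
apply_moves:
  increments: [0.01,-0.03,0,0,0,0,0.01,-0.06,0,0,0,0,0.02,-0.09,0,0,0,0,0.03,-0.12,0,0,0,0,0.04,-0.15,0,0,0,0]

```text
time: 12.57
tcp_pos: [0.5505, -0.0441, 0.2334]
tool_rot: [[0.97, 0.242, -0.0], [0.242, -0.97, 0.0], [-0.0, -0.0, -1.0]]
contact_force: [0.5, 4.3, 1.8]
opening: 0.003
```

```bash
python3 st.py
```

```text
12.5667 [ 0.5505 -0.0441  0.2334] local [-0.0022 -0.0618] F [0.49 4.31 1.85] Floc [1.51 4.07] 0.0033401894026469283
```

Call:
apply_moves:
  increments: [0.01,-0.03,0,0,0,0,0.01,-0.06,0,0,0,0,0.02,-0.09,0,0,0,0,0.03,-0.12,0,0,0,0]

```text
time: 12.9
tcp_pos: [0.5505, -0.0442, 0.2334]
tool_rot: [[0.97, 0.243, -0.001], [0.243, -0.97, 0.001], [-0.0, -0.002, -1.0]]
contact_force: [-1.9, 9.4, 3.5]
opening: 0.002
```

```bash
python3 st.py
```

```text
12.9 [ 0.5505 -0.0442  0.2334] local [-0.0022 -0.0619] F [-1.86  9.45  3.5 ] Floc [0.45 9.62] 0.0015055787998141067
```

Call:
apply_moves:
  increments: [0,0,0,0,0,0,0,0,0,0,0,0,0,0,0,0,0,0,0,0,0,0,0,0]

```text
time: 13.23
tcp_pos: [0.5505, -0.0442, 0.2334]
tool_rot: [[0.97, 0.243, -0.001], [0.243, -0.97, 0.001], [-0.0, -0.001, -1.0]]
contact_force: [-1.2, 7.7, 2.4]
opening: -0.005
```

```bash
python3 st.py
```

```text
13.2333 [ 0.5505 -0.0442  0.2334] local [-0.0022 -0.0619] F [-1.2   7.72  2.36] Floc [0.67 7.79] -0.004503910101357395
```

Call:
apply_moves:
  increments: [0.01,-0.03,0,0,0,0,0.015,-0.06,0,0,0,0,0.02,-0.09,0,0,0,0,0.02,-0.09,0,0,0,0,0.02,-0.09,0,0,0,0,0.02,-0.09,0,0,0,0]

```text
time: 13.73
tcp_pos: [0.5505, -0.0442, 0.2334]
tool_rot: [[0.97, 0.244, -0.001], [0.244, -0.97, 0.002], [-0.001, -0.003, -1.0]]
contact_force: [-3.5, 10.8, 3.2]
opening: -0.0
```

```bash
python3 st.py
```

```text
13.7333 [ 0.5505 -0.0442  0.2334] local [-0.0022 -0.0619] F [-3.5  10.77  3.21] Floc [-0.83 11.3 ] -0.00041322308611985284
```

Call:
apply_moves:
  increments: [0,0,0,0,0,0,0,0,0,0,0,0]

```text
time: 13.9
tcp_pos: [0.5505, -0.0442, 0.2334]
tool_rot: [[0.97, 0.244, -0.001], [0.244, -0.97, 0.002], [-0.001, -0.003, -1.0]]
contact_force: [-2.6, 9.6, 4.3]
opening: -0.0
```

```bash
python3 st.py
```

```text
13.9 [ 0.5505 -0.0442  0.2334] local [-0.0022 -0.0619] F [-2.62  9.64  4.3 ] Floc [-0.24  9.99] -8.399140616976521e-05
```

Call:
apply_moves:
  increments: [0.01,-0.03,0,0,0,0,0.015,-0.06,0,0,0,0,0.02,-0.09,0,0,0,0,0.03,-0.12,0,0,0,0,0.03,-0.12,0,0,0,0,0.03,-0.12,0,0,0,0,0.03,-0.12,0,0,0,0]

```text
time: 14.48
tcp_pos: [0.5505, -0.0442, 0.2334]
tool_rot: [[0.97, 0.245, -0.002], [0.245, -0.97, 0.004], [-0.001, -0.004, -1.0]]
contact_force: [-3.6, 13.4, 4.8]
opening: 0.003
```

```bash
python3 st.py
```

```text
14.4833 [ 0.5505 -0.0442  0.2334] local [-0.0022 -0.0619] F [-3.6  13.39  4.84] Floc [-0.3  13.87] 0.002603987652489657
```

Call:
apply_moves:
  increments: [0,0,0,0,0,0,0,0,0,0,0,0]

```text
time: 14.65
tcp_pos: [0.5505, -0.0442, 0.2334]
tool_rot: [[0.97, 0.245, -0.002], [0.245, -0.97, 0.004], [-0.001, -0.004, -1.0]]
contact_force: [-4.8, 13.8, 4.9]
opening: 0.001
```

```bash
python3 st.py
```

```text
14.65 [ 0.5505 -0.0442  0.2334] local [-0.0022 -0.0619] F [-4.8  13.84  4.93] Floc [-1.36 14.58] 0.0007058510480814909
```

Call:
apply_moves:
  increments: [0,0,0,0,0,0,0,0,0,0,0,0]

```text
time: 14.82
tcp_pos: [0.5505, -0.0442, 0.2334]
tool_rot: [[0.97, 0.245, -0.002], [0.245, -0.97, 0.004], [-0.001, -0.004, -1.0]]
contact_force: [-4.1, 13.1, 4.8]
opening: 0.001
```

```bash
python3 st.py
```

```text
14.8167 [ 0.5505 -0.0442  0.2334] local [-0.0022 -0.0619] F [-4.08 13.08  4.8 ] Floc [-0.84 13.68] 0.0010624190627279073
```

Call:
apply_moves:
  increments: [0.007,-0.03,0,0,0,0,0.007,-0.03,0,0,0,0,0.007,-0.03,0,0,0,0,0.007,-0.03,0,0,0,0,0.007,-0.03,0,0,0,0,0.007,-0.03,0,0,0,0]

```text
time: 15.32
tcp_pos: [0.5505, -0.0442, 0.2334]
tool_rot: [[0.97, 0.245, -0.002], [0.245, -0.97, 0.004], [-0.001, -0.004, -1.0]]
contact_force: [-5.4, 13.8, 6.2]
opening: 0.0
```

```bash
python3 st.py;python3 - <<'E'
from h import *
a=get_image("scene");b=get_image("top")
c=np.hstack([cv2.resize(a[80:270,190:390],None,fx=2,fy=2,interpolation=2),cv2.resize(b[120:310,180:380],None,fx=2,fy=2,interpolation=2)])
cv2.imwrite("pics/p4.png",c[:,:,::-1])
E
python3 st.py
```

```text
15.3167 [ 0.5505 -0.0442  0.2334] local [-0.0022 -0.0619] F [-5.35 13.84  6.25] Floc [-1.9  14.71] 0.00022859907679105318
15.4167 [ 0.5505 -0.0442  0.2334] local [-0.0022 -0.0619] F [-5.25 13.68  6.63] Floc [-1.84 14.54] 0.001551042002954935
```

View pics/p4.png

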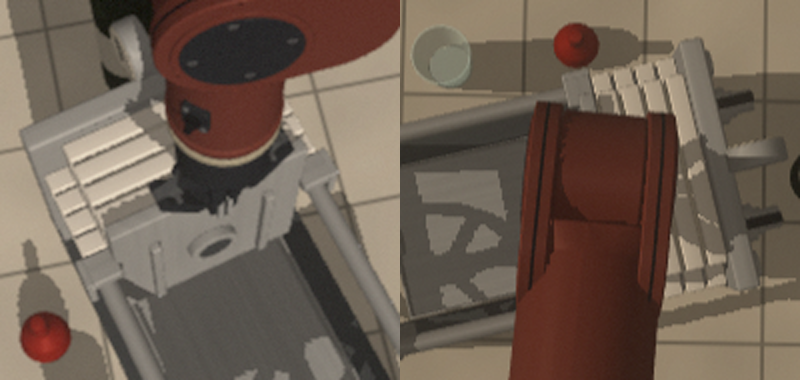

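Call:
apply_moves:
  increments: [0,0,0,0,0,0,0,0,0,0,0,0,0,0,0,0,0,0,0,0,0,0,0,0,0,0,0,0,0,0,0,0,0,0,0,0,0,0,0,0,0,0,0,0,0,0,0,0,0,0,0,0,0,0,0,0,0,0,0,0]

```text
time: 16.25
tcp_pos: [0.5505, -0.0442, 0.2334]
tool_rot: [[0.97, 0.245, -0.002], [0.245, -0.97, 0.004], [-0.001, -0.004, -1.0]]
contact_force: [-5.1, 14.5, 5.2]
opening: 0.0
```

```bash
python3 st.py
```

```text
16.25 [ 0.5505 -0.0442  0.2334] local [-0.0022 -0.0619] F [-5.09 14.45  5.21] Floc [-1.5  15.25] 8.791436568082553e-05
```

Call:
apply_moves:
  increments: [0,0,0,0,0,0]

```text
time: 16.33
tcp_pos: [0.5505, -0.0442, 0.2334]
tool_rot: [[0.97, 0.245, -0.002], [0.245, -0.97, 0.004], [-0.001, -0.004, -1.0]]
contact_force: [-5.0, 14.1, 5.7]
opening: -0.0
```

```bash
python3 st.py
```

```text
16.3333 [ 0.5505 -0.0442  0.2334] local [-0.0022 -0.0619] F [-4.95 14.15  5.69] Floc [-1.44 14.92] -2.0390127807448848e-05
```

```bash
python3 -c "
from plant import *
print(job_done())"; python3 st.py
```

```text
the job is handed in; nothing more can be done
None
the job is handed in; nothing more can be done
```

The pack is closed against the fixed head and the arm is still holding a steady push of about 15 N. I handed the job in at about 16.3 s.

I found the filter in both pictures, then pushed the movable end plate with the shut fingers on its flat back, mid-width and just above the flat limit. The last millimetres were done slowly.

- **Pack closed:** the push force rose from about 4 N, the drag of the sliding plates, as the plate stopped. The TCP stopped at y = -61.9 mm of the filter, where about -62 mm was expected for a closed pack. The last picture shows all four plates gathered together, though the arm hides their middle. The bottle's base is out of view in it; the beaker and bulb stand as before.
- **Holding force:** the last four readings over about 1 s were 14.5 to 15.3 N along the push, with no movement. The sensor noise is roughly 1 N.
- **Sideways and vertical force:** the tool also feels about 1.5 N sideways and 5 to 6 N upward from friction at the contact. I left these as they were.
- **Disagreements:** my two camera measurements of the end plate's starting position differed by about 20 mm at first. I settled it by drawing the candidate edges on the pictures. The corner points I used to fit the filter's pose were off by up to 9 mm, but the final contact position agreed with the result.

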